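# Rack the pepper mills heavy end down

## Robot

A 7-joint arm with a two-finger parallel gripper is mounted at the origin on a cart in front of the work surface, level with it; the furniture and walls round the work are solid. World frame = base frame: x ahead of the robot, y to its left, z up, the work surface at z = 0. Lengths are in mm, angles in degrees, forces in N, time in s.
With the tool pointing down it reaches from about 400 to 850 mm from the base axis. Payload 4.4 kg.
Tool frame: the origin (TCP) lies at the very end of the fingers, on their centre line; the grasp point (between the pads) lies 19 mm behind it (robot.grip_point_offset is the distance from the TCP to the grasp point, in mm); z points along the fingers, y is the line along which they close (so a half turn about z gives the same grasp; the last joint's range is limited). The gripper opens to 94 mm and grips with 3 to 60 N. Pads are 16 mm wide; open, the fingers measure 119 mm over their backs; the gripper's body (75 mm by 177 mm) begins 78 mm behind the grasp point.
Start: joints at [-81.005, 36.005, 2.206, 86.941, -1.547, 57.084, -1.146], TCP at [143.598, 633.954, 205.478] pointing down, gripper open.
Joint ranges: [-175.42, 175.42], [-21.48, 121.26], [-71.46, 75.88], [10.55, 141.38], [-63.04, 243.04], [13.31, 113.54], [-168.57, 168.57]. Speed limits (degrees/s): [147.25, 147.25, 180, 180, 180, 180, 180].

## Interface

Orientations are given as [roll, pitch, yaw] about the fixed x, y, z axes, in that order (R = Rz(yaw) Ry(pitch) Rx(roll)).
In Python, from plant import sensors, capture, workorder, robot gives the robot as it stands.
- The arm moves only by the tool arm_command, never from a script. Its argument "motion" is a list that holds one entry, the list of rows, each a list of 7 numbers: the shift along the tool's x, y, z in m, then the turn, a rotation vector about the tool's x, y, z in rad, then the gripper command: -1 is shut, 1 is fully open, values between are in proportion. In form: [[[dx, dy, dz, ax, ay, az, hand], ...]]. A call has 1 to 12 rows; each row shifts and turns the commanded pose from where the row before left it, along the tool's axes as they then stand; what a row does not reach is not made up. A row lasts 1/10 s, in which the tool goes at most 50 mm and 8.59 degrees, less where a joint would pass 70% of its speed; a pose out of reach is approached as far as the arm can. A call with a gripper value outside its range is refused whole. The fingers move at their own pace and stop on an object; "grip_force" is the grip in N (left out, the last holds). Time passes only in rows, so rows that do not move let the fingers close. It gives the time, the measured TCP pose, the force, the opening and the grip force at its end, in the units of the state.
- sensors.get_state(): the state, without advancing time (a new reading comes with each control period).
- capture(name): name is "scene" or "top"; returns a dict with "frame" (420x560x3 uint8, red, green, blue), "intrinsics" (3x3 intrinsics, pixels), "rvec" (rotation vector, rad) and "tvec" (3), from world to camera coordinates, as OpenCV has them. Camera axes: x right, y down, z forward; pixel columns grow to the right and rows downward; lengths in mm; the calibration is good to about 2 mm. A picture is of the moment at which its call begins. There is no depth.
- workorder.hand_in(): hands the job in; it is judged then, once.
The state is a dict: "time_s": time; "joint_pos": joint angles; "dq": joint speeds; "tau": joint torques, N m; "ee_pos": TCP position; "orientation": TCP orientation; "wrist_force": force on the tool from outside, world axes, zero at the start; "ft_torque": the same for the moment, N m; "finger_gap": finger opening in mm; "grasp_force": force on a finger pad.
Only numpy, scipy, OpenCV 4.12 (cv2) and the standard library are available. Lean on these libraries where they do the work, as an engineer would, in place of code of your own. Each camera call takes 0.05 s, during which the arm holds its last target. There are 200 camera calls.

## Task

Two pepper mills lie on the stove; lift each by the red grip of its carrying loop and see which end hangs lower, for that is the heavy one. Lay each mill in its own bay of the wooden rack, squarely across the saddle at its middle, heavy end down on the low front rest, and let it go.

Things in the scene. Friction and masses are not known exactly. Their poses are not given: they have to be found in the camera images.
- mill_1: pepper mill: square light-wood bar 160 x 40 x 40 mm, steel end caps, carrying loop with red grip over its middle. Ends look alike; hidden works make one end heavy (0.4 kg in all, centre of mass 15 to 35 mm off mid-length). Frame and name do not tell which; it changes between starts. Origin: underside centre; x along bar, z up through the grip. Starts flat on the stove.
- mill_2: second pepper mill, same build as mill_1, its heavy end drawn independently. Origin: underside centre at mid-length; x along the bar, z up through the grip. Starts flat on the stove.
- loop_1 (a joint): mill_1's loop, hinged on the bar's cross (y) axis at mid-length, 20 mm above the underside. Red grip: 12 mm thick across the bar, 26 along it, 59-97 mm above the underside; yoke below it is 51 mm wide. Rad, 0 = square to the bar (start), stops +-0.45; friction keeps it upright when let go. Held by the grip, the heavy end sinks: value > 0: -x end is down; < 0: +x end is down.
- loop_2 (a joint): loop of mill_2, same build and sign as loop_1: when lifted by the red grip, value > 0 means the mill's -x end is down (heavy), < 0 its +x end.
- bay_1 (a point): left bay of a fixed wooden rack (215 x 196 mm, place and yaw vary). Two brass bars: saddle, top 60 mm above stove; low rest 65 mm in front (towards robot), top 40 mm. Stored mill: its middle on the saddle, heavy end on the low rest, slope 0.30 rad; the wrong way round it tips out. Origin: saddle top, mid-bay; x up the slope (front to back), z square to the slope.
- bay_2 (a point): right bay of the same rack, 95 mm from the left one, frame as bay_1. Each bay is 90 mm clear between cheeks 48 mm high (lower than the saddle); a front stop, 46 mm high, stands 100 mm in front of the saddle. Origin: saddle top, mid-bay, where the middle of the mill's underside belongs.

How it is judged:
By the outcome, as a careful person would: the job done as asked, in the order asked, and still so for the second after the job is handed in, with the robot touching nothing.
It also fails if it takes over 72 s, if anything falls off the work surface, if the arm or the gripper's body presses on something with over 40 N, if the wrist force passes 120 N, or if a joint passes its speed limit or range.

## Working session

There is one attempt and no reset: what is moved stays moved. The work goes in short steps, Python scripts to look and compute and a tool call to move; the robot and the scene stay as the last step left them, time stands still between calls to the robot, and variables do not carry over. Pictures are saved under pics/ and viewed, at most 10 in all, crops included, and the job is handed in when it is done.

Besides the shell and the picture viewer there is one more tool, called after ">>>" as name(argument=value, ...) on one line, values as JSON. arm_command: Moves the arm, as the interface text tells. Its arguments: {"type":"object","properties":{"motion":{"type":"array"},"grip_force":{"type":"number"}},"required":["motion"]}

```bash
ls; mkdir -p pics; python3 - <<'E'
from plant import sensors, capture, workorder, robot
import cv2,numpy as np
s=sensors.get_state();print({k:np.round(v,3).tolist() for k,v in s.items()})
for n in("scene","top"):
    c=capture(n);cv2.imwrite(f"pics/{n}0.png",c["frame"][:,:,::-1]);np.savez(f"{n}0.npz",**c)
    R=cv2.Rodrigues(np.array(c["rvec"]))[0];print(n,c["intrinsics"],-R.T@np.array(c["tvec"]).ravel())
E
```

```text
pics
{'time_s': 0.0, 'joint_pos': [-81.004, 36.055, 2.203, 86.992, -1.547, 57.084, -1.145], 'dq': [-0.031, 0.085, -0.087, 0.07, -0.032, 0.114, -0.008], 'tau': [-0.0, -54.972, 1.143, -18.663, -0.052, 0.023, 0.0], 'ee_pos': [143.464, 633.327, 204.624], 'orientation': [-179.899, 0.002, 167.235], 'wrist_force': [0.148, -0.428, -0.142], 'ft_torque': [0.0, 0.026, 0.012], 'grasp_force': 0.0, 'finger_gap': 93.815}
scene [[490.42480754   0.         291.32185548]
 [  0.         490.42480754 208.80200451]
 [  0.           0.           1.        ]] [-15.12922358 535.11013654 452.72576636]
top [[396.32223999   0.         275.34588495]
 [  0.         396.32223999 204.76739085]
 [  0.           0.           1.        ]] [440.22047861 -13.63232705 930.20285707]
```

View pics/scene0.png

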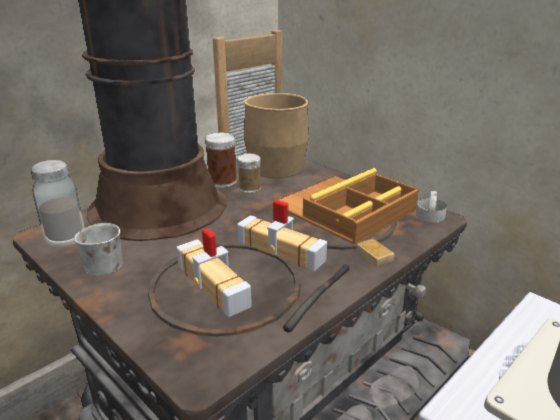

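View pics/top0.png

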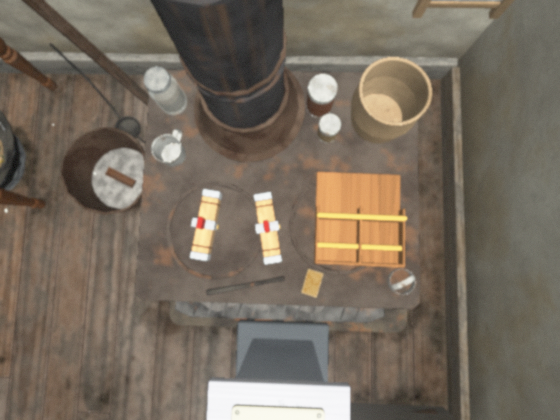

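The scene view shows the two mills with red grips at about (210,242) and (281,212), and the rack at (360,205). In the top view the grips are at (200,224) and (267,227), the saddle bar runs along row 216 (columns 317–407), and the low rest along row 247.

```bash
cat > h.py <<'E'
import cv2,numpy as np
from plant import sensors,capture
def load(c):
    R=cv2.Rodrigues(np.array(c["rvec"],float))[0];t=np.array(c["tvec"],float).ravel()
    return np.array(c["intrinsics"]),R,t
def ray(c,p):
    K,R,t=load(c);p=np.asarray(p,float).reshape(-1,2)
    d=np.c_[p,np.ones(len(p))]@np.linalg.inv(K).T@R
    return -R.T@t,d
def onz(c,p,z):
    o,d=ray(c,p);return o+d*((z-o[2])/d[:,2])[:,None]
def proj(c,X):
    K,R,t=load(c);return cv2.projectPoints(np.asarray(X,float).reshape(-1,1,3),np.array(c["rvec"],float),t,K,None)[0].reshape(-1,2)
def tri(c1,p1,c2,p2):
    o1,d1=ray(c1,p1);o2,d2=ray(c2,p2);d1=d1[0];d2=d2[0]
    s=np.linalg.lstsq(np.c_[d1,-d2],o2-o1,rcond=None)[0]
    a=o1+s[0]*d1;b=o2+s[1]*d2;return (a+b)/2,np.linalg.norm(a-b)
def red(c):
    f=c["frame"].astype(int);m=((f[...,0]>130)&(f[...,1]<60)&(f[...,2]<60)).astype(np.uint8)
    n,l,st,ce=cv2.connectedComponentsWithStats(m)
    return [(ce[i],st[i]) for i in range(1,n) if st[i][4]>8]
E
python3 - <<'E'
from h import *
np.set_printoptions(precision=1,suppress=True)
T=dict(np.load("top0.npz"));S=dict(np.load("scene0.npz"))
rt=red(T);rs=red(S)
for a in (rt,rs):
    for ce,st in a:print(ce,st)
for ce,st in rt:
    for c2,s2 in rs:print(*tri(T,ce,S,c2))
f=T["frame"];hsv=cv2.cvtColor(f,cv2.COLOR_RGB2HSV)
# mills in top: bright
for (x0,x1) in((183,228),(248,290)):
    sub=np.zeros(f.shape[:2],np.uint8);sub[180:272,x0:x1]=(f[180:272,x0:x1].max(2)>165)
    cs=cv2.findContours(sub,cv2.RETR_EXTERNAL,cv2.CHAIN_APPROX_NONE)[0];c=max(cs,key=cv2.contourArea)
    r=cv2.minAreaRect(c);print("mill",r);P=onz(T,cv2.boxPoints(r),40);print(P[:,:2],P.mean(0),[np.linalg.norm(P[i]-P[i-1]) for i in range(2)])
h,s,v=cv2.split(hsv)
m=((h>20)&(h<32)&(s>170)&(v>190)).astype(np.uint8);m[:,:310]=0;m[:195]=0;m[265:]=0
n,l,st,ce=cv2.connectedComponentsWithStats(m)
for i in range(1,n):
    if st[i][4]>60:
        ys,xs=np.where(l==i);k=np.polyfit(xs,ys,1);z=60 if ce[i][1]<230 else 40
        E_=np.array([[xs.min()-.5,np.polyval(k,xs.min()-.5)],[xs.max()+.5,np.polyval(k,xs.max()+.5)]])
        P=onz(T,E_,z);print("bar",st[i],E_.ravel(),P[:,:2].ravel(),P.mean(0),"yaw",np.degrees(np.arctan2(*(P[0]-P[1])[[1,0]])),np.linalg.norm(P[0]-P[1]))
b=cv2.resize(f[165:285,175:420],None,fx=3.2,fy=3.2,interpolation=cv2.INTER_CUBIC);cv2.imwrite("pics/crop0.png",b[:,:,::-1])
E
```

```text
[283.  209.5] [274 201  14  22  95]
[210.7 240.6] [202 230  14  26 148]
mill ((204.50003051757812, 224.5), (27.374011993408203, 71.29342651367188), 3.4682295322418213)
[[419.9 207. ]
 [581.5 205.9]
 [579.1 142.8]
 [418.  145.3]] [499.6 175.2  40. ] [np.float64(61.71284804379264), np.float64(161.5531343519643)]
mill ((267.5241394042969, 227.91036987304688), (71.99320983886719, 25.250471115112305), 86.633544921875)
[[573.9  68.3]
 [578.7  11. ]
 [417.4  -2.8]
 [412.5  53.2]] [495.6  32.4  40. ] [np.float64(162.14453751124026), np.float64(57.47426942382087)]
```

View pics/crop0.png

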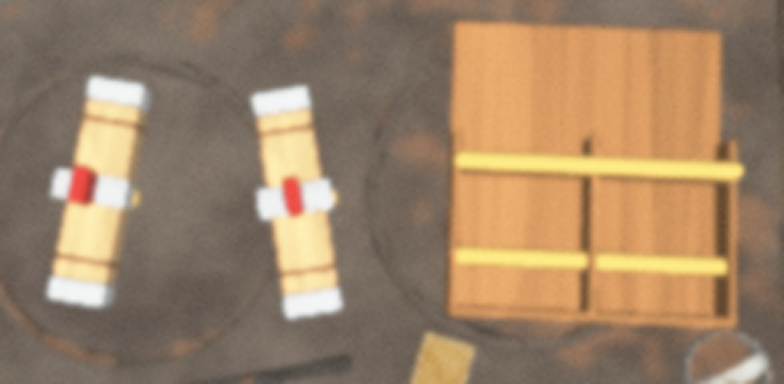

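The crop shows each mill's white end caps, the loops with red grips (crop (82,185) and (292,196)), the saddle bar across both bays and the low rest in front, and a divider between the bays at crop column 588.

```bash
python3 - <<'E'
from h import *
np.set_printoptions(precision=1,suppress=True)
T=dict(np.load("top0.npz"));S=dict(np.load("scene0.npz"))
f=T["frame"].astype(int);hsv=cv2.cvtColor(T["frame"],cv2.COLOR_RGB2HSV);h,s,v=[q.astype(int) for q in cv2.split(hsv)]
def blobs(m,amin):
    n,l,st,ce=cv2.connectedComponentsWithStats(m.astype(np.uint8));return [(ce[i],st[i],l==i) for i in range(1,n) if st[i][4]>amin]
box=np.zeros(v.shape,bool);box[180:275,180:292]=1
m=box&(f[...,0]-np.maximum(f[...,1],f[...,2])>80)
rt=blobs(m,6);rs=red(S)
for ce,st,_ in rt:
    print("red top",ce,st[4],"at z90",onz(T,[ce],90))
    for c2,s2 in rs:print("   ",*tri(T,ce,S,c2))
w=box&(v>185)&(s<45)
for ce,st,_ in blobs(w,25):print("white",ce,st,onz(T,[ce],40))
m=(h>=20)&(h<34)&(s>110)&(v>180);m[:,:312]=0;m[:200]=0;m[262:]=0
for ce,st,l in blobs(m,60):
    ys,xs=np.where(l);k=np.polyfit(xs,ys,1);z=60 if ce[1]<230 else 40
    E_=np.array([[q,np.polyval(k,q)] for q in(xs.min()-.5,xs.max()+.5)])
    P=onz(T,E_,z);print("bar",E_.ravel(),P[:,:2].ravel(),P.mean(0),"yaw",np.degrees(np.arctan2(*(P[0]-P[1])[[1,0]]))-90,np.linalg.norm(P[0]-P[1]))
# rack outline corners (from crop) at guesses
c=lambda x,y:(x/3.2+175-.34,y/3.2+165-.34)
print("rack front corners z46",onz(T,[c(449,316),c(736,325)],46)[:,:2].ravel(),"divider z48",onz(T,[c(588,140),c(586,312)],48)[:,:2].ravel(),"base back z~10",onz(T,[c(455,22),c(721,32)],10)[:,:2].ravel())
E
```

```text
red top [199.8 222.5] 72 at z90 [[499.4 174.9  90. ]]
    [458.4 131.1 142.1] 96.59958305068113
    [499.  175.8  80.4] 3.2827670408516134
red top [266.  225.8] 52 at z90 [[496.2  33.1  90. ]]
    [494.9  31.9  80.8] 5.069869386219152
    [535.1  80.8  23.5] 111.31327623265985
white [210.7 193.2] [202 189  18  10 125] [[570.5 164.6  40. ]]
white [262.4 196.2] [254 192  18  10 124] [[566.5  46.1  40. ]]
white [193.7 222. ] [191 218   6   9  43] [[503.8 200.2  40. ]]
white [209.4 224.5] [204 220  11  10  91] [[499.  164.1  40. ]]
white [273.8 225.6] [269 221  10  10  84] [[500.2  18.2  40. ]]
white [259.4 228.1] [256 223   8  11  72] [[493.9  50.6  40. ]]
white [198.4 255.6] [190 251  18  10 127] [[428.7 185.5  40. ]]
white [272.2 259.2] [264 255  18   9 129] [[425.4  19.7  40. ]]
bar [316.5 214.5 406.5 218.1] [ 525.9  -75.6  522.8 -271.5] [ 524.3 -173.6   60. ] yaw -0.925405300585723 195.94332801399838
bar [316.5 244.3 358.5 246.2] [ 461.   -78.1  459.3 -171.2] [ 460.1 -124.6   40. ] yaw -1.0103730854473696 93.09310534264033
bar [360.5 246.3 401.5 248.1] [ 459.3 -175.6  457.8 -265.7] [ 458.6 -220.7   40. ] yaw -0.9981932662878137 90.17980310673178
rack front corners z46 [ 418.9  -74.9  418.5 -270.5] divider z48 [ 542.9 -169.3  424.4 -168.3] base back z~10 [ 632.4  -78.4  629.2 -272.4]
```

>>> arm_command(motion=[[[0, 0, 0, 0, 0, -0.102, 1], [0, 0, 0, 0, 0, -0.102, 1], [0, 0, 0, 0, 0, -0.102, 1], [0, 0, 0, 0, 0, -0.102, 1], [-0.0118, -0.0327, 0, 0, 0, 0, 1], [-0.0118, -0.0327, 0, 0, 0, 0, 1], [-0.0118, -0.0327, 0, 0, 0, 0, 1], [-0.0118, -0.0327, 0, 0, 0, 0, 1], [-0.0118, -0.0327, 0, 0, 0, 0, 1], [-0.0118, -0.0327, 0, 0, 0, 0, 1], [-0.0118, -0.0327, 0, 0, 0, 0, 1], [-0.0118, -0.0327, 0, 0, 0, 0, 1]]])

```text
time_s: 1.3
ee_pos: [285.0, 392.7, 205.3]
orientation: [-180.0, -0.0, -169.4]
wrist_force: [0.9, 0.1, 0.1]
finger_gap: 93.9
grasp_force: 0.0
```

>>> arm_command(motion=[[[-0.0118, -0.0327, 0, 0, 0, 0, 1], [-0.0118, -0.0327, 0, 0, 0, 0, 1], [-0.0118, -0.0327, 0, 0, 0, 0, 1], [-0.0118, -0.0327, 0, 0, 0, 0, 1], [-0.0118, -0.0327, 0, 0, 0, 0, 1], [-0.0118, -0.0327, 0, 0, 0, 0, 1], [-0.0118, -0.0327, 0, 0, 0, 0, 1], [-0.0118, -0.0327, 0, 0, 0, 0, 1], [-0.0118, -0.0327, 0, 0, 0, 0, 0], [-0.0118, -0.0327, 0, 0, 0, 0, 0], [-0.0118, -0.0327, 0, 0, 0, 0, 0], [0, 0, 0, 0, 0, 0, 0]]])

```text
time_s: 2.5
ee_pos: [480.4, 59.6, 205.3]
orientation: [-179.9, 0.0, -169.8]
wrist_force: [-0.7, 1.2, -0.5]
finger_gap: 65.4
grasp_force: 0.0
```

>>> arm_command(motion=[[[-0.0107, -0.029, 0, 0, 0, 0, 0], [0, 0, 0.02, 0, 0, 0, 0], [0, 0, 0.03, 0, 0, 0, 0], [0, 0, 0.03, 0, 0, 0, 0], [0, 0, 0.01, 0, 0, 0, 0], [0, 0, 0, 0, 0, 0, 0], [0, 0, 0, 0, 0, 0, 0]]])

```text
time_s: 3.2
ee_pos: [494.7, 38.4, 116.2]
orientation: [180.0, 0.0, -169.4]
wrist_force: [0.4, -1.0, -0.1]
finger_gap: 47.0
grasp_force: 0.0
```

```bash
python3 - <<'E'
from h import *
s=sensors.get_state();print(np.round(s["ee_pos"],1),np.round(s["orientation"],2),np.round(s["joint_pos"],1))
c=capture("scene");f=c["frame"][130:330,150:400];cv2.imwrite("pics/a.png",cv2.resize(f,None,fx=3,fy=3)[:,:,::-1])
E
```

```text
[494.7  38.4 116.2] [ 1.8000e+02  5.0000e-02 -1.6937e+02] [ -7.6  31.2  -0.  116.3   0.   32.4  92.9]
```

View pics/a.png

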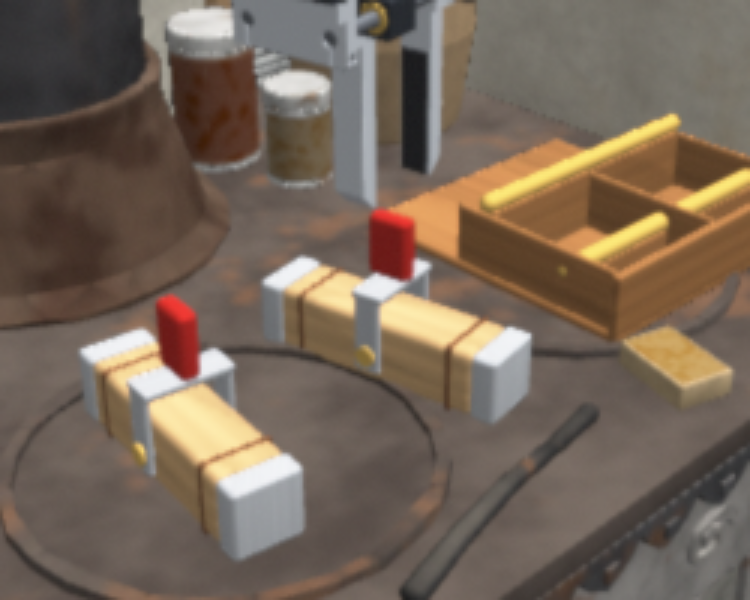

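The crop shows the open fingers straddling the right mill's grip (crop (392,243)), still above it, with nothing else in the way; I correct 5 mm sideways, descend and close.

>>> arm_command(motion=[[[-0.0005, -0.0055, 0, 0, 0, 0, 0], [0, 0, 0.02, 0, 0, 0, 0], [0, 0, 0.02, 0, 0, 0, 0], [0, 0, 0.012, 0, 0, 0, 0], [0, 0, 0, 0, 0, 0, 0], [0, 0, 0, 0, 0, 0, -0.5], [0, 0, 0, 0, 0, 0, -1], [0, 0, 0, 0, 0, 0, -1], [0, 0, 0, 0, 0, 0, -1], [0, 0, 0, 0, 0, 0, -1]]], grip_force=35)

```text
time_s: 4.25
ee_pos: [495.9, 33.0, 63.8]
orientation: [180.0, 0.0, -169.4]
wrist_force: [0.3, 1.1, -2.1]
finger_gap: 11.8
grasp_force: 35.0
```

>>> arm_command(motion=[[[0, 0, -0.005, 0, 0, 0, -1], [0, 0, -0.01, 0, 0, 0, -1], [0, 0, -0.015, 0, 0, 0, -1], [0, 0, -0.02, 0, 0, 0, -1], [0, 0, -0.03, 0, 0, 0, -1], [0, 0, -0.03, 0, 0, 0, -1], [0, 0, -0.02, 0, 0, 0, -1], [0, 0, 0, 0, 0, 0, -1], [0, 0, 0, 0, 0, 0, -1], [0, 0, 0, 0, 0, 0, -1]]])

```text
time_s: 5.25
ee_pos: [494.3, 32.5, 192.2]
orientation: [180.0, -0.2, -169.4]
wrist_force: [-0.8, 0.2, -4.7]
finger_gap: 12.0
grasp_force: 35.0
```

```bash
python3 - <<'E'
from h import *
s=sensors.get_state();print(np.round(s["ee_pos"],1),np.round(s["wrist_force"],1),np.round(s["ft_torque"],3))
c=capture("scene");f=c["frame"][100:300,150:400];cv2.imwrite("pics/b.png",cv2.resize(f,None,fx=3,fy=3)[:,:,::-1])
E
```

```text
[494.3  32.5 192.2] [-0.8  0.2 -4.7] [0.009 0.139 0.017]
```

View pics/b.png

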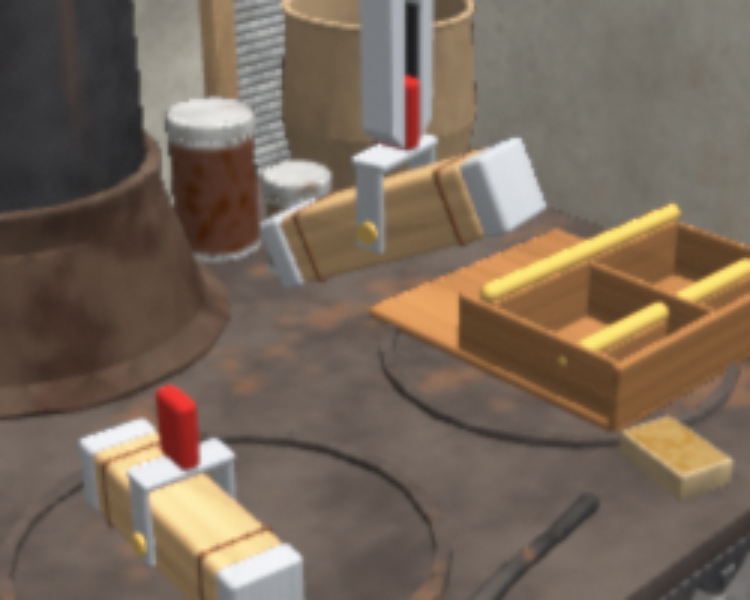

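The crop shows the right mill hanging with its far end low (left end, crop (285,250)) and the near end high (crop (505,185)); the moment of +0.139 N m about y agrees. So the heavy end points away from the robot and this mill must be turned half round.

>>> arm_command(motion=[[[0, 0, 0, 0, 0, 0.06, -1], [0, 0, 0, 0, 0, 0.12, -1], [0, 0, 0, 0, 0, 0.14, -1], [0, 0, 0, 0, 0, 0.14, -1], [0, 0, 0, 0, 0, 0.14, -1], [0, 0, 0, 0, 0, 0.14, -1], [0, 0, 0, 0, 0, 0.14, -1], [0, 0, 0, 0, 0, 0.14, -1], [0, 0, 0, 0, 0, 0.14, -1], [0, 0, 0, 0, 0, 0.14, -1], [0, 0, 0, 0, 0, 0.14, -1], [0, 0, 0, 0, 0, 0.14, -1]]])

```text
time_s: 6.5
ee_pos: [494.9, 32.8, 192.3]
orientation: [-179.9, 0.0, 99.8]
wrist_force: [0.4, -0.6, -4.4]
finger_gap: 11.5
grasp_force: 35.0
```

>>> arm_command(motion=[[[0, 0, 0, 0, 0, 0.14, -1], [0, 0, 0, 0, 0, 0.14, -1], [0, 0, 0, 0, 0, 0.14, -1], [0, 0, 0, 0, 0, 0.14, -1], [0, 0, 0, 0, 0, 0.14, -1], [0, 0, 0, 0, 0, 0.14, -1], [0, 0, 0, 0, 0, 0.14, -1], [0, 0, 0, 0, 0, 0.14, -1], [0, 0, 0, 0, 0, 0.14, -1], [0, 0, 0, 0, 0, 0.14, -1], [0, 0, 0, 0, 0, 0.14, -1], [0, 0, 0, 0, 0, 0.14, -1]]])

```text
time_s: 7.7
ee_pos: [495.1, 32.9, 192.4]
orientation: [180.0, 0.1, 3.5]
wrist_force: [0.3, -1.0, -4.6]
finger_gap: 11.9
grasp_force: 35.0
```

>>> arm_command(motion=[[[0.0014, 0.0127, 0, 0, 0, 0.06, -1], [0.0028, 0.0254, 0, 0, 0, 0.024, -1], [0.0028, 0.0254, 0, 0, 0, 0, -1], [0.0028, 0.0254, 0, 0, 0, 0, -1], [0.0028, 0.0254, 0, 0, 0, 0, -1], [0.0028, 0.0254, 0, 0, 0, 0, -1], [0.0028, 0.0254, 0, 0, 0, 0, -1], [0.0028, 0.0254, 0, 0, 0, 0, -1], [0.0028, 0.0254, 0, 0, 0, 0, -1], [0.0028, 0.0254, 0, 0, 0, 0, -1], [0.0014, 0.0127, 0, 0, 0, 0, -1], [0, 0, 0, 0, 0, 0, -1]]])

```text
time_s: 8.9
ee_pos: [520.2, -224.3, 193.2]
orientation: [179.9, 0.0, -1.2]
wrist_force: [0.0, 0.8, -3.7]
finger_gap: 12.0
grasp_force: 35.0
```

>>> arm_command(motion=[[[0, 0, 0, 0, 0, 0, -1], [0, 0, 0, 0, 0, 0, -1], [0, 0, 0, 0, 0, 0, -1]]])

```text
time_s: 9.2
ee_pos: [521.2, -219.9, 193.2]
orientation: [-179.9, 0.0, -0.9]
wrist_force: [0.3, 0.5, -3.6]
finger_gap: 11.8
grasp_force: 35.0
```

```bash
python3 - <<'E'
from h import *
s=sensors.get_state();print(np.round(s["ee_pos"],1),np.round(s["orientation"],2),np.round(s["joint_pos"],1),np.round(s["wrist_force"],1),np.round(s["ft_torque"],3))
c=capture("scene");f=c["frame"][100:260,260:460];a=cv2.resize(f,None,fx=3,fy=3)
c=capture("top");f=c["frame"][165:285,300:420];b=cv2.resize(f,None,fx=4,fy=4)
out=np.zeros((960,600,3),np.uint8)
out=np.zeros((480,800,3),np.uint8);a=cv2.resize(a,(500,400));out[:400,:500]=a;b=cv2.resize(b,(300,300));out[:300,500:]=b
cv2.imwrite("pics/c.png",out[:,:,::-1])
E
```

```text
[ 521.2 -219.9  193.2] [-1.7994e+02  2.0000e-02 -8.7000e-01] [-10.2  38.5  50.3 102.3 -35.2  56.3 -36.3] [ 0.3  0.5 -3.6] [-0.073  0.079  0.023]
```

View pics/c.png

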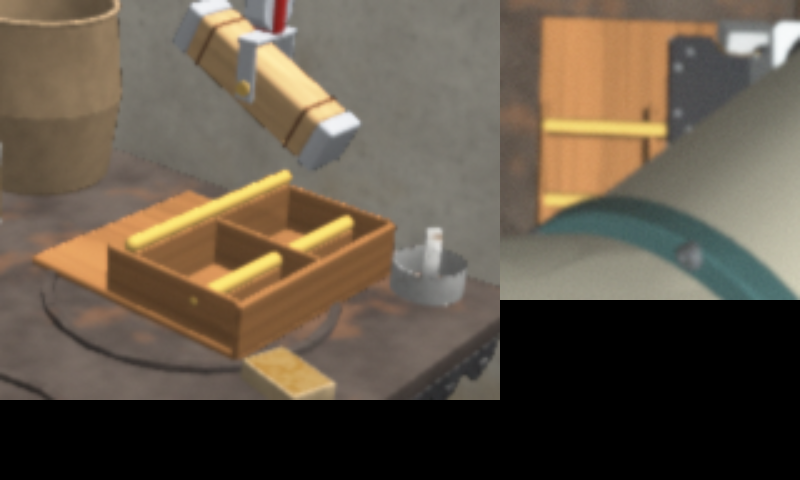

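The crop shows the mill over the right bay, heavy end low towards the robot (crop (330,140)), nothing touching. I lean the tool 0.15 rad so the bar lies at the rack's slope, then go down.

>>> arm_command(motion=[[[0.003, 0.0015, 0, 0, 0, 0, -1], [0, 0, 0, 0, -0.05, 0, -1], [0, 0, 0, 0, -0.05, 0, -1], [0, 0, 0, 0, -0.05, 0, -1], [0.003, 0, 0.02, 0, 0, 0, -1], [0.003, 0, 0.02, 0, 0, 0, -1], [0.0015, 0, 0.01, 0, 0, 0, -1], [0, 0, 0, 0, 0, 0, -1], [0, 0, 0, 0, 0, 0, -1], [0, 0, 0, 0, 0, 0, -1]]])

```text
time_s: 10.3
ee_pos: [524.6, -223.7, 143.9]
orientation: [179.9, 8.5, -1.0]
wrist_force: [-0.3, 0.2, -4.5]
finger_gap: 11.5
grasp_force: 35.0
```

```bash
python3 - <<'E'
from h import *
s=sensors.get_state();print(np.round(s["ee_pos"],1),np.round(s["orientation"],2),np.round(s["wrist_force"],1),np.round(s["ft_torque"],3))
c=capture("scene");f=c["frame"][100:260,290:450];a=cv2.resize(f,(600,600),interpolation=cv2.INTER_CUBIC)
np.savez("d.npz",**c);cv2.imwrite("pics/d.png",a[:,:,::-1])
E
```

```text
[ 524.6 -223.7  143.9] [179.95   8.5   -1.  ] [-0.3  0.2 -4.5] [-0.004 -0.249  0.02 ]
```

View pics/d.png

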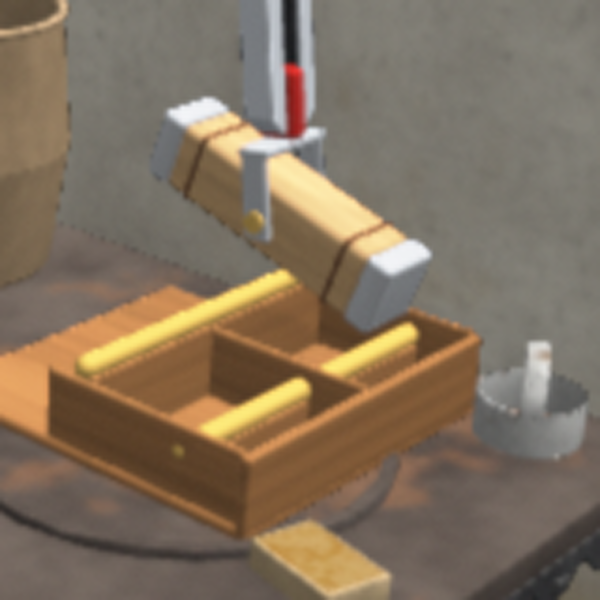

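The crop shows the mill above the right bay, sloping down to the front, its hinge pin at crop (254,222), bay clear. I check slope and position from those pixels.

```bash
python3 - <<'E'
from h import *
c=dict(np.load("d.npz"))
def ony(p,y):
    o,d=ray(c,p);return o+d*((y-o[1])/d[:,1])[:,None]
px=lambda x,y:(x/3.75+290-.4,y/3.75+100-.4)
P=ony([px(168,112),px(365,267),px(345,325),px(152,180)],-203.7);print(P.round(1))
for a,b in((0,1),(3,2)):d=P[b]-P[a];print(np.linalg.norm(d),np.arctan2(-d[2],-d[0]))
print("pin",ony([px(254,222)],-196),"expected",524.6-6.5,143.9-43.3)
E
```

```text
[[ 583.1 -203.7  142.9]
 [ 451.  -203.7   93.3]
 [ 459.1 -203.7   58.5]
 [ 591.8 -203.7  102.2]]
141.12596914029757 0.3593746059219765
139.65442358568188 0.3176483725933343
pin [[ 515.74758853 -196.          101.23866346]] expected 518.1 100.60000000000001
```

>>> arm_command(motion=[[[0, -0.0023, 0, 0, 0, 0, -1], [0.001, 0, 0.007, 0, 0, 0, -1], [0.0007, 0, 0.005, 0, 0, 0, -1], [0.0006, 0, 0.004, 0, 0, 0, -1], [0, 0, 0, 0, 0, 0, -1], [0, 0, 0, 0, 0, 0, -1]]])

```text
time_s: 10.95
ee_pos: [523.7, -220.9, 126.6]
orientation: [180.0, 8.6, -1.0]
wrist_force: [0.9, 0.3, -3.5]
finger_gap: 11.8
grasp_force: 35.0
```

>>> arm_command(motion=[[[0.0003, 0, 0.002, 0, 0, 0, -1], [0.0003, 0, 0.002, 0, 0, 0, -1], [0.0002, 0, 0.001, 0, 0, 0, -1], [0, 0, 0, 0, 0, 0, -1], [0, 0, 0, 0, 0, 0, -1], [0, 0, 0, 0, 0, 0, -1]]])

```text
time_s: 11.55
ee_pos: [523.9, -220.8, 121.8]
orientation: [180.0, 8.6, -1.0]
wrist_force: [-0.9, -0.6, -2.5]
finger_gap: 11.8
grasp_force: 35.0
```

>>> arm_command(motion=[[[0.0001, 0, 0.001, 0, 0, 0, -1], [0, 0, 0, 0, 0, 0, -1], [0, 0, 0, 0, 0, 0, -1]]])

```text
time_s: 11.85
ee_pos: [524.1, -220.9, 121.3]
orientation: [180.0, 8.6, -1.0]
wrist_force: [0.8, 1.0, 5.1]
finger_gap: 12.0
grasp_force: 35.0
```

>>> arm_command(motion=[[[0.0001, 0, 0.001, 0, 0, 0, -1], [0, 0, 0, 0, 0, 0, -1], [0, 0, 0, 0, 0, 0, -1]]])

```text
time_s: 12.15
ee_pos: [524.2, -221.0, 121.2]
orientation: [-180.0, 8.5, -1.0]
wrist_force: [-0.9, 1.6, 11.0]
finger_gap: 11.9
grasp_force: 35.0
```

>>> arm_command(motion=[[[-0.0001, 0, -0.0012, 0, 0, 0, -1], [0, 0, 0, 0, 0, 0, -1], [0, 0, 0, 0, 0, 0, -0.5], [0, 0, 0, 0, 0, 0, -0.3], [0, 0, 0, 0, 0, 0, -0.3], [0, 0, 0, 0, 0, 0, -0.3], [0, 0, -0.01, 0, 0, 0, -0.3], [0, 0, -0.02, 0, 0, 0, -0.3], [0, 0, -0.03, 0, 0, 0, -0.3], [0, 0, -0.04, 0, 0, 0, -0.3], [0, 0, 0, 0, 0.075, 0, 0], [0, 0, 0, 0, 0.075, 0, 0]]])

```text
time_s: 13.35
ee_pos: [540.3, -221.9, 221.6]
orientation: [179.9, -0.3, -0.9]
wrist_force: [0.4, -0.2, 0.7]
finger_gap: 45.1
grasp_force: 0.0
```

```bash
python3 - <<'E'
from h import *
s=sensors.get_state();print(np.round(s["ee_pos"],1),np.round(s["orientation"],2),np.round(s["joint_pos"],1),np.round(s["wrist_force"],1))
c=capture("scene");f=c["frame"][100:260,290:450];a=cv2.resize(f,(600,600),interpolation=cv2.INTER_CUBIC)
np.savez("e.npz",**c);cv2.imwrite("pics/e.png",a[:,:,::-1])
E
```

```text
[ 540.3 -221.9  221.6] [179.87  -0.32  -0.93] [-10.8  38.1  51.6  97.9 -33.8  60.5 -38.9] [ 0.4 -0.2  0.7]
```

View pics/e.png

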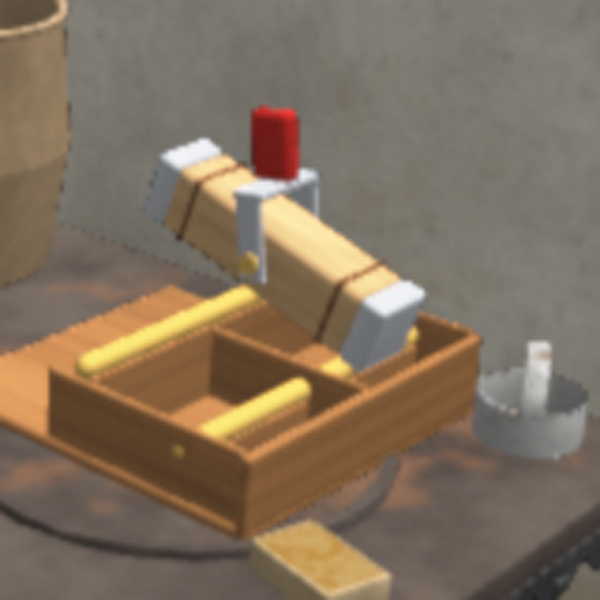

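The crop shows the right mill resting in the right bay, on the saddle and low rest with its loop upright and hand clear. On to the left mill.

>>> arm_command(motion=[[[0, 0, 0, 0, 0, 0.13, 0], [-0.009, -0.0352, 0, 0, 0, 0, 0], [-0.009, -0.0352, 0, 0, 0, 0, 0], [-0.009, -0.0352, 0, 0, 0, 0, 0], [-0.009, -0.0352, 0, 0, 0, 0, 0], [-0.009, -0.0352, 0, 0, 0, 0, 0], [-0.009, -0.0352, 0, 0, 0, 0, 0], [-0.009, -0.0352, 0, 0, 0, 0, 0], [-0.009, -0.0352, 0, 0, 0, 0, 0], [-0.009, -0.0352, 0, 0, 0, 0, 0], [-0.009, -0.0352, 0, 0, 0, 0, 0], [-0.009, -0.0352, 0, 0, 0, 0, 0]]])

```text
time_s: 14.6
ee_pos: [497.6, 178.3, 220.2]
orientation: [180.0, 0.0, -8.4]
wrist_force: [0.9, -1.1, -0.1]
finger_gap: 47.1
grasp_force: 0.0
```

>>> arm_command(motion=[[[0, 0, 0.02, 0, 0, 0, 0], [0, 0, 0.04, 0, 0, 0, 0], [0, 0, 0.03, 0, 0, 0, 0], [0, 0, 0.01, 0, 0, 0, 0], [0, 0, 0, 0, 0, 0, 0], [0, 0, 0, 0, 0, 0, 0], [0, 0, 0, 0, 0, 0, 0]]])

```text
time_s: 15.3
ee_pos: [499.0, 176.6, 121.2]
orientation: [-179.9, -0.1, -8.4]
wrist_force: [0.1, 0.6, 0.9]
finger_gap: 47.3
grasp_force: 0.0
```

```bash
python3 - <<'E'
from h import *
np.set_printoptions(precision=1,suppress=True)
s=sensors.get_state();print(s["ee_pos"],s["orientation"],s["joint_pos"])
c=dict(np.load("e.npz"))
o,d=ray(c,[(249/3.75+289.6,263/3.75+99.6)]);print("pin",o+d*((-195-o[1])/d[:,1])[:,None])
c=capture("scene");T=dict(np.load("scene0.npz"))
print([r[0] for r in red(c)],[r[0] for r in red(T)])
E
```

```text
[499.  176.6 121.2] [-179.9   -0.1   -8.4] [-54.2  43.5  52.1 112.1 -46.7  48.3 -74.5]
pin [[ 516.2 -195.    78.3]]
[array([365.7, 136.1]), array([210.7, 240.7])] [array([283. , 209.5]), array([210.7, 240.6])]
```

>>> arm_command(motion=[[[0.0007, 0.0015, 0.01, 0, 0, 0, 0], [0, 0, 0.02, 0, 0, 0, 0], [0, 0, 0.02, 0, 0, 0, 0], [0, 0, 0.0072, 0, 0, 0, 0], [0, 0, 0, 0, 0, 0, 0], [0, 0, 0, 0, 0, 0, -0.5], [0, 0, 0, 0, 0, 0, -1], [0, 0, 0, 0, 0, 0, -1], [0, 0, 0, 0, 0, 0, -1], [0, 0, 0, 0, 0, 0, -1]]], grip_force=35)

```text
time_s: 16.35
ee_pos: [498.4, 175.4, 62.8]
orientation: [-179.9, -0.0, -8.4]
wrist_force: [-0.9, -0.5, -2.1]
finger_gap: 12.0
grasp_force: 35.0
```

>>> arm_command(motion=[[[0, 0, -0.005, 0, 0, 0, -1], [0, 0, -0.01, 0, 0, 0, -1], [0, 0, -0.015, 0, 0, 0, -1], [0, 0, -0.02, 0, 0, 0, -1], [0, 0, -0.03, 0, 0, 0, -1], [0, 0, -0.03, 0, 0, 0, -1], [0, 0, -0.02, 0, 0, 0, -1], [0, 0, 0, 0, 0, 0, -1], [0, 0, 0, 0, 0, 0, -1], [0, 0, 0, 0, 0, 0, -1]]])

```text
time_s: 17.35
ee_pos: [497.1, 174.9, 191.6]
orientation: [180.0, 0.1, -8.4]
wrist_force: [0.5, 0.5, -3.3]
finger_gap: 11.9
grasp_force: 35.0
```

```bash
python3 - <<'E'
from h import *
s=sensors.get_state();print(np.round(s["ee_pos"],1),np.round(s["orientation"],1),np.round(s["wrist_force"],1),np.round(s["ft_torque"],3))
c=capture("scene");f=c["frame"][130:330,130:380];cv2.imwrite("pics/f.png",cv2.resize(f,(600,480))[:,:,::-1])
E
```

```text
[497.1 174.9 191.6] [ 1.8e+02  1.0e-01 -8.4e+00] [ 0.5  0.5 -3.3] [-0.032  0.064 -0.064]
```

View pics/f.png

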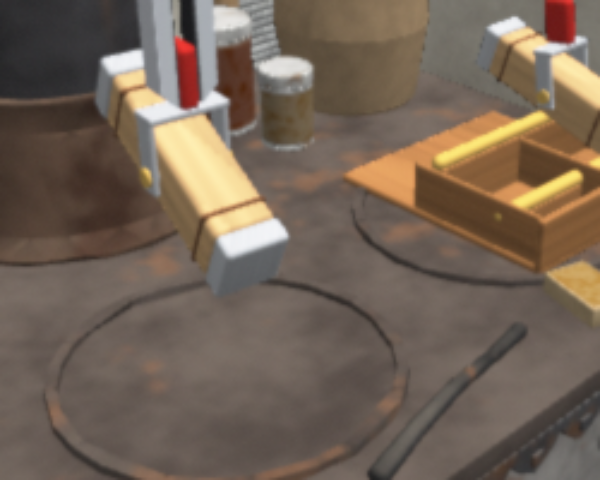

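The crop shows the left mill lifted, far cap at crop (122,75) high and near cap at (248,255) apparently low; I quantify the slope from its left side face.

```bash
python3 - <<'E'
from h import *
import time
c=capture("scene");o,_=ray(c,[(0,0)])
a=np.radians(-8.4);n=np.array([-np.sin(a),np.cos(a),0]);u=np.array([np.cos(a),np.sin(a),0]);c0=np.array([497.1,174.9,0])
px=[(x/2.4+129.7,y/2.4+129.7) for x,y in((102,60),(217,245),(208,290),(98,100))]
_,d=ray(c,px);P=o+d*((((c0+20*n)-o)@n)/(d@n))[:,None]
print(np.c_[(P-c0)@u,P[:,2]].round(1))
for _ in range(3):
    s=sensors.get_state();print(np.round(s["wrist_force"],1),np.round(s["ft_torque"],3));capture("scene")
E
```

```text
[[ 59.6 200.1]
 [-67.9 133.9]
 [-53.8  98.2]
 [ 72.2 170.3]]
[-0.3 -0.  -3.5] [-0.013  0.079  0.035]
[ 0.2 -0.5 -3.8] [ 0.067  0.043 -0.005]
[ 0.3  1.2 -4.4] [-0.021  0.036 -0.004]
```

Slope is about 0.48 rad with the near end low, so the left mill's heavy end already faces the robot: no turn needed.

>>> arm_command(motion=[[[0, 0, 0, 0, 0, -0.129, -1], [0.0017, 0.015, 0, 0, 0, 0, -1], [0.0033, 0.03, 0, 0, 0, 0, -1], [0.0033, 0.03, 0, 0, 0, 0, -1], [0.0033, 0.03, 0, 0, 0, 0, -1], [0.0033, 0.03, 0, 0, 0, 0, -1], [0.0033, 0.03, 0, 0, 0, 0, -1], [0.0033, 0.03, 0, 0, 0, 0, -1], [0.0033, 0.03, 0, 0, 0, 0, -1], [0.0033, 0.03, 0, 0, 0, 0, -1], [0.0033, 0.03, 0, 0, 0, 0, -1], [0.0017, 0.015, 0, 0, 0, 0, -1]]])

```text
time_s: 18.8
ee_pos: [525.0, -130.7, 192.9]
orientation: [179.8, -0.0, -1.5]
wrist_force: [-0.2, -0.6, -4.1]
finger_gap: 11.6
grasp_force: 35.0
```

>>> arm_command(motion=[[[0, 0, 0, 0, 0, 0, -1], [0, 0, 0, 0, -0.05, 0, -1], [0, 0, 0, 0, -0.05, 0, -1], [0, 0, 0, 0, -0.05, 0, -1], [0.003, 0, 0.02, 0, 0, 0, -1], [0.003, 0, 0.02, 0, 0, 0, -1], [0.0009, 0, 0.006, 0, 0, 0, -1], [0, 0, 0, 0, 0, 0, -1], [0, 0, 0, 0, 0, 0, -1], [0, 0, 0, 0, 0, 0, -1]]])

```text
time_s: 19.8
ee_pos: [526.3, -125.9, 147.0]
orientation: [180.0, 8.5, -1.1]
wrist_force: [0.3, 0.8, -3.6]
finger_gap: 12.0
grasp_force: 35.0
```

>>> arm_command(motion=[[[-0.0015, 0, 0, 0, 0, 0, -1], [0.0015, 0, 0.01, 0, 0, 0, -1], [0.001, 0, 0.007, 0, 0, 0, -1], [0.0007, 0, 0.0045, 0, 0, 0, -1], [0, 0, 0, 0, 0, 0, -1], [0, 0, 0, 0, 0, 0, -1]]])

```text
time_s: 20.4
ee_pos: [524.1, -125.8, 124.3]
orientation: [180.0, 8.6, -1.1]
wrist_force: [-0.4, 1.1, -3.7]
finger_gap: 11.6
grasp_force: 35.0
```

>>> arm_command(motion=[[[0.0003, 0, 0.002, 0, 0, 0, -1], [0.0002, 0, 0.001, 0, 0, 0, -1], [0, 0, 0, 0, 0, 0, -1], [0, 0, 0, 0, 0, 0, -1]]])

```text
time_s: 20.8
ee_pos: [524.3, -125.7, 121.6]
orientation: [180.0, 8.6, -1.0]
wrist_force: [0.6, -0.0, -2.6]
finger_gap: 12.0
grasp_force: 35.0
```

>>> arm_command(motion=[[[0.0001, 0, 0.001, 0, 0, 0, -1], [0, 0, 0, 0, 0, 0, -1], [0, 0, 0, 0, 0, 0, -1]]])

```text
time_s: 21.1
ee_pos: [524.5, -125.8, 121.0]
orientation: [180.0, 8.6, -1.0]
wrist_force: [0.8, 0.1, 2.8]
finger_gap: 11.7
grasp_force: 35.0
```

>>> arm_command(motion=[[[0, 0, -0.0004, 0, 0, 0, -1], [0, 0, 0, 0, 0, 0, -0.5], [0, 0, 0, 0, 0, 0, -0.3], [0, 0, 0, 0, 0, 0, -0.3], [0, 0, 0, 0, 0, 0, -0.3], [0, 0, -0.01, 0, 0, 0, -0.3], [0, 0, -0.02, 0, 0, 0, -0.3], [0, 0, -0.03, 0, 0, 0, -0.3], [0, 0, -0.04, 0, 0, 0, -0.3], [0, 0, -0.03, 0, 0, 0, -0.3], [0, 0, 0, 0, 0, 0, -0.3], [0, 0, 0, 0, 0, 0, -0.3]]])

```text
time_s: 22.3
ee_pos: [543.8, -126.0, 250.0]
orientation: [-180.0, 8.5, -1.0]
wrist_force: [-0.1, 0.3, -0.6]
finger_gap: 33.0
grasp_force: 0.0
```

```bash
python3 - <<'E'
from h import *
s=sensors.get_state();print(np.round(s["ee_pos"],1),np.round(s["wrist_force"],1))
c=capture("scene");f=c["frame"][100:260,290:450];a=cv2.resize(f,(600,600),interpolation=cv2.INTER_CUBIC)
np.savez("g.npz",**c);cv2.imwrite("pics/g.png",a[:,:,::-1])
E
```

```text
[ 543.8 -126.   250. ] [-0.1  0.3 -0.6]
```

View pics/g.png

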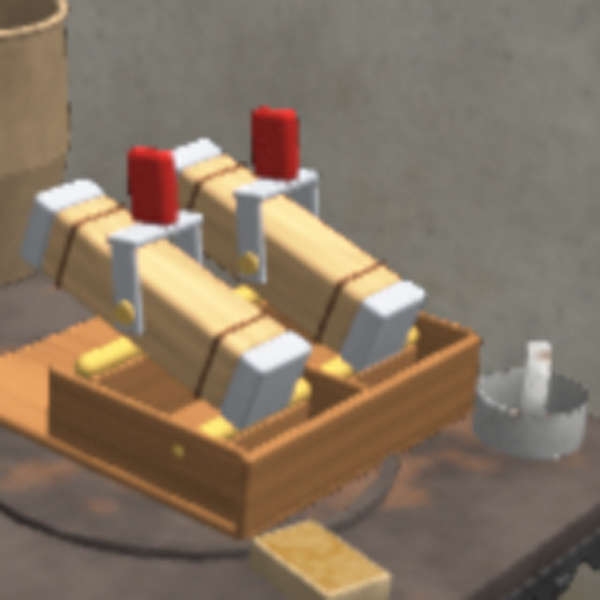

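The crop shows both mills seated side by side, parallel, heavy ends on the low rest; pins at crop (124,312) and (249,263), with the hand clear above.

```bash
python3 - <<'E'
from h import *
from plant import workorder
c=dict(np.load("g.npz"))
for p,y in(((124,312),-99),((249,263),-194.5)):
    o,d=ray(c,[(p[0]/3.75+289.6,p[1]/3.75+99.6)]);print((o+d*((y-o[1])/d[:,1])[:,None]).round(1))
print(workorder.hand_in())
E
```

```text
[[519.4 -99.   79.4]]
[[ 515.8 -194.5   78.6]]
the job is handed in; nothing more can be done
None
```

Both mills are in the rack, each in its own bay (left mill left, right mill right, the right one turned half round), with the middle on the saddle to within about 2 mm by camera and the heavy end on the low front rest. Both are released with the hand clear, and I handed the job in at about 22 s.

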